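# Vent the larder's drinks tank and take off its filler cap

## Robot

A 6-joint arm with a two-finger parallel gripper is mounted at the origin on the work surface. World frame = base frame: x ahead of the robot, y to its left, z up, the work surface at z = 0. Lengths are in m, angles in rad, forces in N, time in s.
With the tool pointing down it reaches from about 0.35 to 0.775 m from the base axis. Payload 5.5 kg.
Tool frame: the origin (TCP) lies at the very end of the fingers, on their centre line; the grasp point (between the pads) lies behind it (env.hold_point_z is the z of the grasp point in the tool frame, in m); z points along the fingers, y is the line along which they close (so a half turn about z gives the same grasp; the last joint's range is limited). The gripper opens to 85 mm and grips with 20 to 120 N. Pads are 22 mm wide; open, the fingers measure 114 mm over their backs; the gripper's body (76 mm by 85 mm) begins 54 mm behind the grasp point. The pads swing forward as they close: fully open they stand 13 mm farther back than shut.
Start: joints at [0.972, 0.313, 0.046, 1.304, 0, 1.431], TCP at [0.255, 0.516, 0.231] pointing down, gripper open.
Joint ranges: [-2.76, 2.76], [-0.86, 1.69], [-1.03, 1.26], [-2.2, 2.34], [-1.47, 1.5], [-3.14, 3.14]. Speed limits (rad/s): [2.57, 2.57, 3.14, 3.14, 3.14, 3.14].

## Interface

Orientations are given as a unit quaternion [w, x, y, z].
In Python, from workcell import env gives the robot as it stands.
- The arm moves only by the tool arm_command, never from a script. Its argument "rows" is a list of rows, each an object with "delta_pos": the shift along the tool's x, y, z scaled (see below), a list of three; "rot": the turn, a rotation vector about the tool's x, y, z scaled (see below), a list of three; "fingers": the closure, from 0 (fully open) to 1 (shut). A call has 1 to 20 rows; each row shifts and turns the commanded pose from where the row before left it, along the tool's axes as they then stand; what a row does not reach is not made up. The controller multiplies each number of a shift by 0.02 m and each number of a turn by 360 degrees. A row lasts 1/10 s, in which the tool goes at most 50 mm and 8.59 degrees, less where a joint would pass 70% of its speed; a pose out of reach is approached as far as the arm can. A call with a number of a shift or a turn outside -1 to 1 is refused whole. A call with a gripper value outside its range is refused whole. The fingers move at their own pace and stop on an object; "squeeze" is the grip in N (left out, the last holds). Time passes only in rows, so rows that do not move let the fingers close. It gives the time, the measured TCP pose, the force and the opening at its end, in the units of the state.
- env.get_state(): the state, without advancing time (a new reading comes with each control period).
- env.read_camera(name): name is "scene" or "top" or "wrist"; returns (picture, depth): 480x640x3 uint8, blue, green, red; 480x640 float32, m along the optical axis (not along the pixel's ray), 0 where there is no reading.
- env.get_calibration(name): a dict with "mtx" (3x3 intrinsics, pixels), "R" (3x3) and "t" (3): a world point X has camera coordinates R X + t. Camera axes: x right, y down, z forward; pixel columns grow to the right and rows downward; lengths in m; the calibration is good to about 2 mm. A picture is of the moment at which its call begins: read the wrist's pose just before it. get_calibration takes no time and is no camera call; for the wrist camera it gives the pose at the moment of the call.
- env.hand_in(): hands the job in, once; it reports no verdict.
The state is a dict: "clock": time; "joint_pos": joint angles; "qvel": joint speeds; "tau": joint torques, N m; "tcp_pos": TCP position; "orientation": TCP orientation; "wrist_force": force on the tool from outside, world axes, zero at the start; "ft_torque": the same for the moment, N m; "finger_gap": finger opening in m.
Only numpy, scipy, OpenCV 4.12 (cv2) and the standard library are available. Lean on these libraries where they do the work, as an engineer would, in place of code of your own. Each camera call takes 0.05 s, during which the arm holds its last target. There are 200 camera calls.

## Task

The flat steel drinks tank in the larder has to be opened for a look inside: first turn its vent lever to half open (45 degrees) and leave it so, while the cap is still screwed on. Then unscrew the black filler cap - nobody remembers whether its thread is right- or left-handed, so feel which way it loosens - and lift it off. Finish still gripping the cap, level and still, a few centimetres (about 5 to 10) straight above its neck and touching nothing else; do not shift the other things standing about.

Things in the scene. Friction and masses are not known exactly. Their poses are not given: they have to be found in the camera images.
- drinks_tank: flat stainless drinks tank, fixed, 200 mm (its x, front to back) by 340 mm (y) by 120 mm tall. Origin: centre of its underside, at table height; z up. Filler cap at (0, +100) mm in the tank's x, y, vent valve at (0, -100) mm; a round pressure dial 66 mm across, 28 mm tall, stands on top at (58, 0) mm.
- vent_lever (a joint): angle of the vent lever about the upright valve axis, rad: 0 = shut, lever points to the tank's -x (front); grows counter-clockwise seen from above; 1.571 = fully open, lever points to the tank's -y (off its end); 0.785 = half open. Starts between 0 and 0.4; stays where it is left (friction about 0.12 N m).
- vent_axis (a point): point on the vent valve's axis, 36 mm above the tank's top (156 mm above the table)
- vent_grip (a point): point in the middle of the lever's section, 60 mm out from the valve axis, 162 mm above the table. The lever is a level steel bar reaching 85 mm from the axis, 12 mm wide, 16 mm tall (154 to 170 mm above the table), free underneath except at the valve body. This frame turns with the lever; the bar runs along its -x.
- filler_cap: round black screw cap 58 mm across, 25 mm tall, with a round grip knob on top, 40 mm across, 22 mm tall (top 47 mm above the origin), marked by a thin moulded rib along the cap's x. Origin: centre of the cap's underside, z up. Screwed on, that is 124 mm above the table and the cap's x is within 5 deg of the tank's x; it can be raised only 2 mm. About 90 g. Thread: see neck_mouth.
- neck_mouth (a point): centre of the filler neck's rim, 144 mm above the table; neck 32 mm across, threads 46 mm. The coarse interrupted thread may be of either hand, which cannot be seen. The loosening way the cap turns easily, almost without torque and without climbing, and lifts straight off once turned 65 to 95 deg; the other way it meets a hard stop within 15 deg and the grip then slips or the torque rises.
- spice_jar: bystander: small glass spice jar, 40 mm across, 70 mm tall, standing on the tank's top behind the vent; origin at its underside
- tin_lid: bystander: small steel disc, 40 mm across, 12 mm thick, lying on the tank's top behind the filler cap; origin at its underside
- food_can: bystander: food can 74 mm across, 110 mm tall, on the table to the left; origin at its underside
- mug: bystander: white mug, about 80 mm across and 90 mm tall, on the table to the right; origin at its underside
- honey_jar: bystander: amber jar 70 mm across, 90 mm tall, on the table to the right; origin at its underside
- tea_box: bystander: cardboard box 70 x 120 x 80 mm tall, on the table near the robot, to the right; origin at its underside
- spatula: bystander: spatula lying on the table near the robot, to the left
Not all that is in view belongs to the job. Of the things like the filler_cap, leave any that is purple; of the rest the larger one is meant.

How it is judged:
By the outcome, as a careful person would: the job done as asked, in the order asked, and still so for the second after the job is handed in, while the arm keeps its last pose, push and grip.
It also fails if it takes over 61 s, if anything falls off the work surface, if the arm or the gripper's body presses on something with over 40 N, if the wrist force passes 120 N, or if a joint passes its speed limit or range.

## Working session

There is one attempt and no reset: what is moved stays moved. The work goes in short steps, Python scripts to look and compute and a tool call to move; the robot and the scene stay as the last step left them, time stands still between calls to the robot, and variables do not carry over. Pictures are saved under pics/ and viewed, on a budget of 10 in all, crops included, one or two more only if the job needs it, and the job is handed in when it is done.

Besides the shell and the picture viewer there is one more tool, called after "Request:" by a JSON object that holds its "name" and its "arguments", one argument or row to a line. arm_command: Moves the arm, as the interface text tells. Shifts and turns lie within -1 to 1; 1 stands for 0.02 m of shift or 360 degrees of turn. Its arguments: {"type":"object","properties":{"rows":{"type":"array","items":{"type":"object","properties":{"delta_pos":{"type":"array","items":{"type":"number","minimum":-1,"maximum":1}},"rot":{"type":"array","items":{"type":"number","minimum":-1,"maximum":1}},"fingers":{"type":"number"}}}},"squeeze":{"type":"number"}},"required":["rows"]}

```bash
mkdir -p pics; ls; python3 - <<'E'
from workcell import env
import cv2,numpy as np
s=env.get_state();print({k:np.round(v,3).tolist() for k,v in s.items()},env.hold_point_z)
for n in ("scene","top"):
    p,d=env.read_camera(n);c=env.get_calibration(n)
    cv2.imwrite(f"pics/{n}0.png",p);np.savez(f"{n}0.npz",p=p,d=d,K=c["mtx"],R=c["R"],t=c["t"])
    print(n,np.round(c["mtx"],1).tolist(),np.round(-np.array(c["R"]).T@c["t"],3))
E
```

```text
pics
{'clock': 0.0, 'joint_pos': [0.972, 0.314, 0.045, 1.304, -0.0, 1.431], 'qvel': [-0.002, 0.001, -0.0, -0.0, -0.001, -0.0], 'tau': [-0.0, -48.063, 29.853, 0.019, -0.0, -0.0], 'tcp_pos': [0.254, 0.515, 0.23], 'orientation': [-0.0, 0.227, 0.974, -0.001], 'wrist_force': [-0.337, 0.706, 0.094], 'ft_torque': [-0.033, -0.029, -0.023], 'finger_gap': 0.085} -0.0187
scene [[484.4, 0.0, 320.8], [0.0, 484.4, 236.3], [0.0, 0.0, 1.0]] [1.333 0.207 0.782]
top [[514.2, 0.0, 318.7], [0.0, 514.2, 243.4], [0.0, 0.0, 1.0]] [ 3.900e-01 -1.000e-03  1.445e+00]
```

View pics/scene0.png

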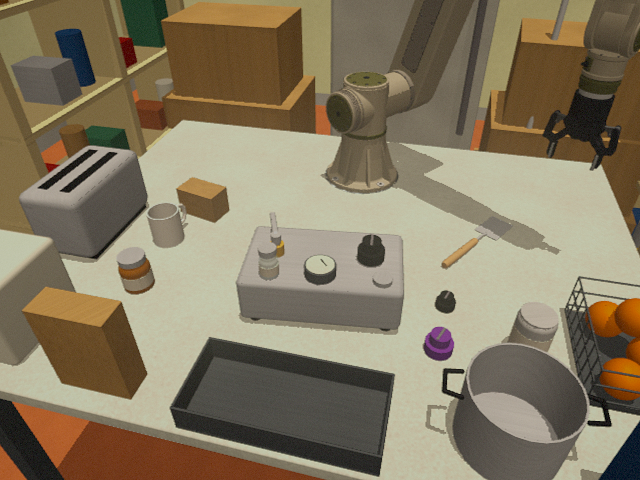

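View pics/top0.png

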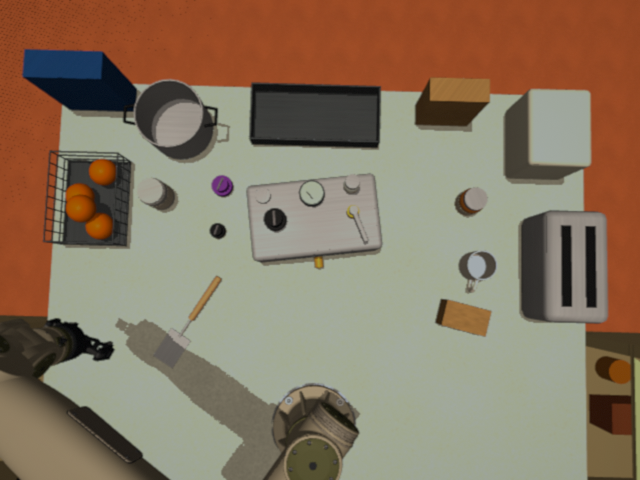

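Candidates for the cap: the black one on the tank (top view 275,219), a small black cap on the table (218,231) and a purple one (222,186). The one on the tank is the larger non-purple one, and it sits on the filler neck. The lever runs from (350,210) to (366,242) in the top view. The dial is at (312,193), the jar at (352,184) and the tin lid at (264,196).

```bash
cat > h.py <<'E'
import numpy as np,cv2
def cloud(d,K,R,t):
    v,u=np.indices(d.shape);K=np.asarray(K)
    X=np.stack([(u-K[0,2])/K[0,0]*d,(v-K[1,2])/K[1,1]*d,d],-1)
    W=(X-np.asarray(t))@np.asarray(R)
    W[d<=0]=np.nan
    return W
def onplane(uv,z,K,R,t):
    R=np.asarray(R);r=R.T@np.linalg.inv(K)@np.array([*uv,1.]);o=-R.T@np.asarray(t)
    return o+r*(z-o[2])/r[2]
E
python3 - <<'E'
from h import *
for n in("top","scene"):
    f=np.load(n+"0.npz");W=cloud(f["d"],f["K"],f["R"],f["t"]);p=f["p"]
    reg=(W[...,0]>.35)&(W[...,0]<.75)&(W[...,1]>-.25)&(W[...,1]<.25)
    m=reg&(W[...,2]>.105)&(W[...,2]<.22)
    pts=W[m][:,:2].astype(np.float32)*1000
    mm=cv2.morphologyEx(m.astype(np.uint8),cv2.MORPH_OPEN,np.ones((5,5)))
    n_,l,st,_=cv2.connectedComponentsWithStats(mm);k=1+st[1:,4].argmax()
    pts=W[l==k][:,:2].astype(np.float32)*1000
    print(n,"tank",cv2.minAreaRect(pts),"ztop",np.median(W[l==k][:,2]))
    hi=reg&(W[...,2]>.135)
    n_,l,st,_=cv2.connectedComponentsWithStats(hi.astype(np.uint8))
    for i in range(1,n_):
        if st[i,4]<15: continue
        q=W[l==i];top=np.percentile(q[:,2],95);qq=q[q[:,2]>top-.006]
        print(i,st[i],"ztop %.3f"%top,"c",np.round(np.mean(qq,0),4),"mid",np.round((qq.min(0)+qq.max(0))/2,4),"ext",np.round(np.ptp(qq,axis=0),3),p[l==i].mean(0).round())
E
```

```text
top tank ((563.193359375, 12.695571899414062), (201.08352661132812, 340.44207763671875), 7.46146297454834) ztop 0.12203769833947027
1 [343 174  17  20 251] ztop 0.195 c [ 0.6435 -0.08    0.1926] mid [ 0.6438 -0.0805  0.1938] ext [0.035 0.035 0.009] [122. 132. 137.]
2 [299 180  25  27 520] ztop 0.153 c [0.6205 0.0199 0.1496] mid [0.6208 0.0204 0.151 ] ext [0.062 0.062 0.009] [130. 147. 141.]
9 [258 195   6   7  20] ztop 0.138 c [0.6028 0.1506 0.1366] mid [0.6038 0.15   0.1376] ext [0.016 0.013 0.005] [146. 156. 160.]
12 [346 205  22  37 269] ztop 0.175 c [ 0.5441 -0.0998  0.172 ] mid [ 0.5411 -0.0991  0.1735] ext [0.087 0.047 0.009] [120. 139. 146.]
13 [263 208  23  23 417] ztop 0.177 c [0.55   0.112  0.1741] mid [0.5501 0.1114 0.1755] ext [0.038 0.038 0.009] [41. 43. 45.]
scene tank ((565.0497436523438, 13.301681518554688), (203.0168914794922, 340.6022644042969), 7.5579328536987305) ztop 0.12006418421798129
1 [257 212  27  64 887] ztop 0.190 c [ 0.6479 -0.0784  0.1894] mid [ 0.6473 -0.0786  0.1888] ext [0.037 0.036 0.008] [119. 138. 147.]
2 [357 234  28  29 622] ztop 0.172 c [0.5534 0.1128 0.1707] mid [0.5522 0.1125 0.1709] ext [0.041 0.038 0.009] [51. 60. 62.]
3 [304 255  32  25 658] ztop 0.149 c [0.6251 0.0219 0.1465] mid [0.622  0.0214 0.1465] ext [0.068 0.064 0.008] [129. 151. 152.]
```

```bash
cat >> h.py <<'E'
def plan(pos,phi):
    """tool-axis deltas (units of the move: /0.02 m, /360deg) for target TCP pos, finger line at world angle phi deg"""
    from workcell import env
    from scipy.spatial.transform import Rotation as Ro
    s=env.get_state();w,x,y,z=s["orientation"];R0=Ro.from_quat([x,y,z,w])
    c,n=np.cos(np.radians(phi)),np.sin(np.radians(phi))
    yv=np.array([c,n,0]);zv=np.array([0,0,-1.]);R1=Ro.from_matrix(np.stack([np.cross(yv,zv),yv,zv],1))
    d=np.asarray(pos)-s["tcp_pos"]
    print("now",np.round(s["tcp_pos"],4),"phi",np.degrees(np.arctan2(*R0.as_matrix()[[1,0],1])).round(2),"t",s["clock"],"gap",s["finger_gap"],"q6",s["joint_pos"][5])
    print(" shift in start frame",np.round(R0.inv().apply(d)/.02,3)," in end frame",np.round(R1.inv().apply(d)/.02,3)," rot",np.round((R0.inv()*R1).as_rotvec()/2/np.pi,4))
E
python3 - <<'E'
from h import *
f=np.load("top0.npz");a=(f["K"],f["R"],f["t"]);W=cloud(f["d"],*a)
c=np.array([.564,.013]);th=np.radians(7.5);T=np.array([[np.cos(th),-np.sin(th)],[np.sin(th),np.cos(th)]])
ax=c+T@[0,-.1];print("axis",ax,"cap",c+T@[0,.1])
m=(W[...,2]>.160)&(W[...,2]<.18)&(np.hypot(W[...,0]-ax[0],W[...,1]-ax[1])<.1)&(W[...,0]<.61)
q=W[m][:,:2]; r=np.hypot(*(q-ax).T); o=q[r>.03]
print(len(o),"rmax",r.max());print("dir from axis",np.degrees(np.arctan2(*(o.mean(0)-ax)[::-1])), "tip half",np.degrees(np.arctan2(*(q[r>.06].mean(0)-ax)[::-1])))
v=cv2.fitLine(o.astype(np.float32)*1000,cv2.DIST_L2,0,1,1).ravel();print("line",v,np.degrees(np.arctan2(v[1],v[0])))
crop=cv2.resize(f["p"][160:270,235:395],None,fx=5,fy=5,interpolation=cv2.INTER_CUBIC);cv2.imwrite("pics/crop1.png",crop)
plan([.40,.12,.26],118)
E
```

```text
axis [ 0.57705262 -0.08614449] cap [0.55094738 0.11214449]
117 rmax 0.08622898297771987
dir from axis -157.451866091989 tip half -157.38616992122047
line [ 9.1943568e-01  3.9324042e-01  5.2336316e+02 -1.0843626e+02] 23.156279
now [0.2544 0.5151 0.2305] phi 63.71 t 0.1 gap 0.08560742445478978 q6 1.4312053225006554
 shift in start frame [-15.278 -14.491  -1.455]  in end frame [  2.846 -20.862  -1.475]  rot [-0.0002 -0.0002 -0.1508]
```

View pics/crop1.png

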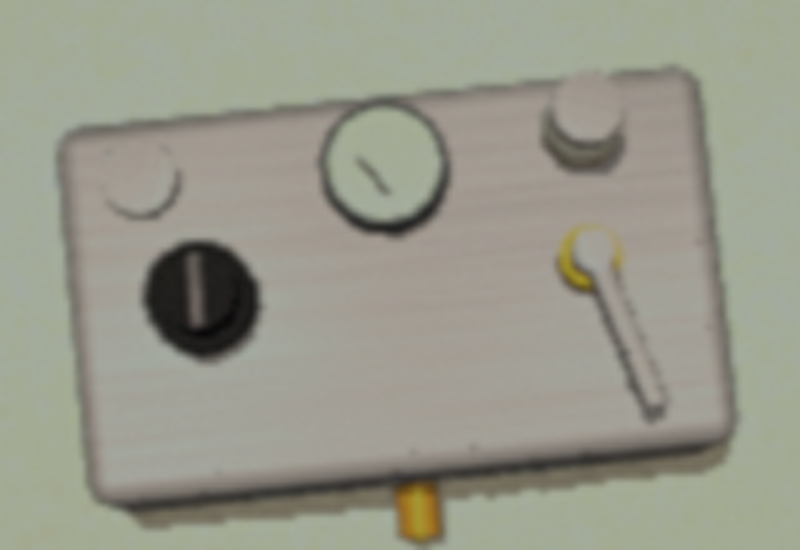

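The crop confirms the choice: large black ribbed cap at crop (205,298). The lever runs from (592,248) to (655,412), about 15° from shut. Next I turn the wrist, then fly to the lever.

Request:
{"name": "arm_command", "arguments": {
  "rows": [
    {"delta_pos": [0, 0, -0.5], "rot": [0, 0, -0.0226], "fingers": 0},
    {"delta_pos": [0, 0, -0.5], "rot": [0, 0, -0.0226], "fingers": 0},
    {"delta_pos": [0, 0, 0], "rot": [0, 0, -0.0226], "fingers": 0},
    {"delta_pos": [0, 0, 0], "rot": [0, 0, -0.0226], "fingers": 0},
    {"delta_pos": [0, 0, 0], "rot": [0, 0, -0.0226], "fingers": 0},
    {"delta_pos": [0, 0, 0], "rot": [0, 0, -0.0226], "fingers": 0},
    {"delta_pos": [0, 0, 0], "rot": [0, 0, 0], "fingers": 0}
  ]
}}

```text
clock: 0.8
tcp_pos: [0.2545, 0.5153, 0.2508]
orientation: [-0.0, -0.196, 0.981, -0.0]
wrist_force: [-0.3, 0.3, -0.6]
finger_gap: 0.0856
```

```bash
python3 -c "
from h import *
plan([.5216,-.1091,.24],112.5)"
```

```text
now [0.2545 0.5153 0.2508] phi 112.55 t 0.8 gap 0.08559564637090666 q6 0.5788747549228542
 shift in start frame [ -0.362 -33.955   0.56 ]  in end frame [ -0.39  -33.955   0.542]  rot [-0.0001 -0.0001  0.0001]
```

Request:
{"name": "arm_command", "arguments": {
  "rows": [
    {"delta_pos": [0, -0.5, 0]},
    {"delta_pos": [0, -1, 0]},
    {"delta_pos": [0, -1, 0]},
    {"delta_pos": [0, -1, 0]},
    {"delta_pos": [0, -1, 0]},
    {"delta_pos": [0, -1, 0]},
    {"delta_pos": [0, -1, 0]},
    {"delta_pos": [0, -1, 0]},
    {"delta_pos": [0, -1, 0]},
    {"delta_pos": [0, -1, 0]},
    {"delta_pos": [0, -1, 0]},
    {"delta_pos": [0, -1, 0]},
    {"delta_pos": [0, -1, 0]},
    {"delta_pos": [0, -1, 0]},
    {"delta_pos": [0, -1, 0]},
    {"delta_pos": [0, -1, 0]},
    {"delta_pos": [0, -1, 0]},
    {"delta_pos": [0, -1, 0]},
    {"delta_pos": [0, -1, 0]},
    {"delta_pos": [0, -1, 0]}
  ]
}}

```text
schema error: expected keys delta_pos, rot, fingers
```

Request:
{"name": "arm_command", "arguments": {
  "rows": [
    {"delta_pos": [0, -1, 0]},
    {"delta_pos": [0, -1, 0]},
    {"delta_pos": [0, -1, 0]},
    {"delta_pos": [0, -1, 0]},
    {"delta_pos": [0, -1, 0]},
    {"delta_pos": [0, -1, 0]},
    {"delta_pos": [0, -1, 0]},
    {"delta_pos": [0, -1, 0]},
    {"delta_pos": [0, -1, 0]},
    {"delta_pos": [0, -1, 0]},
    {"delta_pos": [0, -1, 0]},
    {"delta_pos": [0, -1, 0]},
    {"delta_pos": [0, -1, 0]},
    {"delta_pos": [0, -1, 0]},
    {"delta_pos": [-0.37, -0.45, 0.54]},
    {"delta_pos": [0, 0, 0]},
    {"delta_pos": [0, 0, 0]}
  ]
}}

```text
schema error: expected keys delta_pos, rot, fingers
```

```bash
python3 - <<'E'
from h import *
from workcell import env
plan([.5216,-.1091,.143],112.5)
c=env.get_calibration("wrist");p,d=env.read_camera("wrist")
cv2.imwrite("pics/w1.png",p);np.savez("w1.npz",p=p,d=d,K=c["mtx"],R=c["R"],t=c["t"])
W=cloud(d,c["mtx"],c["R"],c["t"]);ax=np.array([.577,-.0861])
m=(W[...,2]>.162)&(W[...,2]<.178)&(np.hypot(W[...,0]-ax[0],W[...,1]-ax[1])<.1)
n,l,st,_=cv2.connectedComponentsWithStats(m.astype(np.uint8));k=1+st[1:,4].argmax();q=W[l==k]
print(st[k],np.median(q[:,2]));r=np.hypot(*(q[:,:2]-ax).T);o=q[(r>.03)&(r<.078)][:,:2]
v=cv2.fitLine(o.astype(np.float32)*1000,cv2.DIST_L2,0,1,1).ravel();print("line",v,np.degrees(np.arctan2(v[1],v[0])),"rmax",r.max(), "dir",np.degrees(np.arctan2(*(o.mean(0)-ax)[::-1])))
E
```

```text
now [0.2545 0.5153 0.2508] phi 112.55 t 0.8 gap 0.08559564637090666 q6 0.5788747549228542
 shift in start frame [ -0.366 -33.953   5.41 ]  in end frame [ -0.39  -33.955   5.392]  rot [-0.0001 -0.0001  0.0001]Traceback (most recent call last):
  File "<stdin>", line 8, in <module>
ValueError: attempt to get argmax of an empty sequence
```

View pics/w1.png

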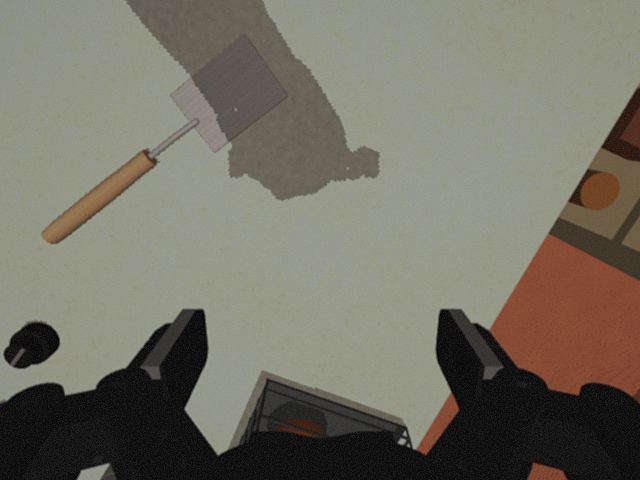

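The move call was refused because every row needs all its keys, so this picture only shows the start place (spatula, basket). I'm resending with full rows.

Request:
{"name": "arm_command", "arguments": {
  "rows": [
    {"delta_pos": [0, -0.5, 0], "rot": [0, 0, 0], "fingers": 0},
    {"delta_pos": [0, -1, 0], "rot": [0, 0, 0], "fingers": 0},
    {"delta_pos": [0, -1, 0], "rot": [0, 0, 0], "fingers": 0},
    {"delta_pos": [0, -1, 0], "rot": [0, 0, 0], "fingers": 0},
    {"delta_pos": [0, -1, 0], "rot": [0, 0, 0], "fingers": 0},
    {"delta_pos": [0, -1, 0], "rot": [0, 0, 0], "fingers": 0},
    {"delta_pos": [0, -1, 0], "rot": [0, 0, 0], "fingers": 0},
    {"delta_pos": [0, -1, 0], "rot": [0, 0, 0], "fingers": 0},
    {"delta_pos": [0, -1, 0], "rot": [0, 0, 0], "fingers": 0},
    {"delta_pos": [0, -1, 0], "rot": [0, 0, 0], "fingers": 0},
    {"delta_pos": [0, -1, 0], "rot": [0, 0, 0], "fingers": 0},
    {"delta_pos": [0, -1, 0], "rot": [0, 0, 0], "fingers": 0},
    {"delta_pos": [0, -1, 0], "rot": [0, 0, 0], "fingers": 0},
    {"delta_pos": [0, -1, 0], "rot": [0, 0, 0], "fingers": 0},
    {"delta_pos": [0, -1, 0], "rot": [0, 0, 0], "fingers": 0},
    {"delta_pos": [0, -1, 0], "rot": [0, 0, 0], "fingers": 0},
    {"delta_pos": [0, -1, 0], "rot": [0, 0, 0], "fingers": 0},
    {"delta_pos": [0, -1, 0], "rot": [0, 0, 0], "fingers": 0},
    {"delta_pos": [0, -1, 0], "rot": [0, 0, 0], "fingers": 0},
    {"delta_pos": [0, -1, 0], "rot": [0, 0, 0], "fingers": 0}
  ]
}}

```text
clock: 2.85
tcp_pos: [0.404, 0.154, 0.2513]
orientation: [0.0, -0.194, 0.981, -0.0]
wrist_force: [0.1, 0.6, 0.6]
finger_gap: 0.0855
```

Request:
{"name": "arm_command", "arguments": {
  "rows": [
    {"delta_pos": [0, -1, 0], "rot": [0, 0, 0], "fingers": 0},
    {"delta_pos": [0, -1, 0], "rot": [0, 0, 0], "fingers": 0},
    {"delta_pos": [0, -1, 0], "rot": [0, 0, 0], "fingers": 0},
    {"delta_pos": [0, -1, 0], "rot": [0, 0, 0], "fingers": 0},
    {"delta_pos": [0, -1, 0], "rot": [0, 0, 0], "fingers": 0},
    {"delta_pos": [0, -1, 0], "rot": [0, 0, 0], "fingers": 0},
    {"delta_pos": [0, -1, 0], "rot": [0, 0, 0], "fingers": 0},
    {"delta_pos": [0, -1, 0], "rot": [0, 0, 0], "fingers": 0},
    {"delta_pos": [0, -1, 0], "rot": [0, 0, 0], "fingers": 0},
    {"delta_pos": [0, -1, 0], "rot": [0, 0, 0], "fingers": 0},
    {"delta_pos": [0, -1, 0], "rot": [0, 0, 0], "fingers": 0},
    {"delta_pos": [0, -1, 0], "rot": [0, 0, 0], "fingers": 0},
    {"delta_pos": [0, -1, 0], "rot": [0, 0, 0], "fingers": 0},
    {"delta_pos": [0, -1, 0], "rot": [0, 0, 0], "fingers": 0},
    {"delta_pos": [-0.37, -0.45, 0.54], "rot": [0, 0, 0], "fingers": 0},
    {"delta_pos": [0, 0, 0], "rot": [0, 0, 0], "fingers": 0},
    {"delta_pos": [0, 0, 0], "rot": [0, 0, 0], "fingers": 0}
  ]
}}

```text
clock: 4.55
tcp_pos: [0.5211, -0.1082, 0.2395]
orientation: [-0.001, -0.195, 0.981, 0.001]
wrist_force: [-0.2, 0.5, 0.2]
finger_gap: 0.085
```

```bash
cat > lev.py <<'E'
from h import *
from workcell import env
def lever(name):
    c=env.get_calibration("wrist");p,d=env.read_camera("wrist")
    cv2.imwrite(f"pics/{name}.png",p);np.savez(name+".npz",p=p,d=d,K=c["mtx"],R=c["R"],t=c["t"])
    W=cloud(d,c["mtx"],c["R"],c["t"]);ax=np.array([.577,-.0861])
    m=(W[...,2]>.162)&(W[...,2]<.178)&(np.hypot(W[...,0]-ax[0],W[...,1]-ax[1])<.1)
    n,l,st,_=cv2.connectedComponentsWithStats(m.astype(np.uint8));k=1+st[1:,4].argmax();q=W[l==k]
    print(st[k],np.median(q[:,2]));r=np.hypot(*(q[:,:2]-ax).T);o=q[(r>.03)&(r<.078)][:,:2]
    v=cv2.fitLine(o.astype(np.float32)*1000,cv2.DIST_L2,0,1,1).ravel();print("line",v,np.degrees(np.arctan2(v[1],v[0])),"rmax",r.max(), "dir",np.degrees(np.arctan2(*(o.mean(0)-ax)[::-1])))
E
python3 - <<'E'
from lev import *
plan([.5216,-.1091,.143],112.5)
lever("w2")
E
```

```text
now [ 0.5211 -0.1082  0.2395] phi 112.52 t 4.55 gap 0.08500279795548127 q6 -0.7489012546778127
 shift in start frame [-0.016 -0.058  4.827]  in end frame [-0.008 -0.049  4.827]  rot [ 0.0003 -0.0002  0.    ]
[ 305  209   36  153 3436] 0.16942464748104874
line [ 9.1397166e-01  4.0577808e-01  5.2594946e+02 -1.0550326e+02] 23.939894 rmax 0.08628297031441046 dir -159.18922760325177
```

View pics/w2.png

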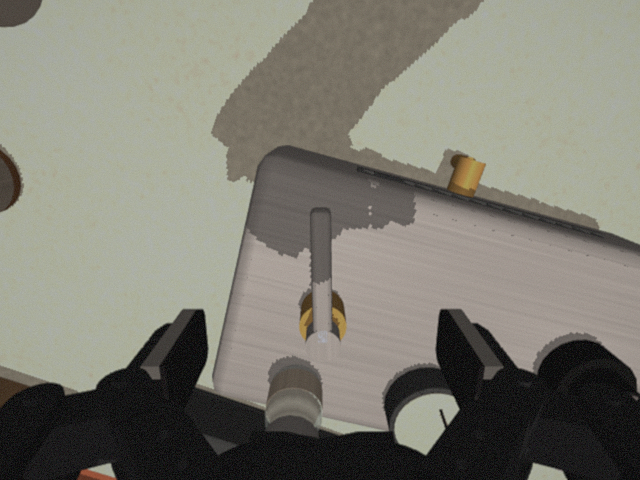

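The wrist view shows the lever upright at column 321, centred between the fingers (206 and 438). I descend and grip.

Request:
{"name": "arm_command", "arguments": {
  "rows": [
    {"delta_pos": [0, 0, 0.9], "rot": [0, 0, 0], "fingers": 0},
    {"delta_pos": [0, 0, 0.9], "rot": [0, 0, 0], "fingers": 0},
    {"delta_pos": [0, 0, 0.9], "rot": [0, 0, 0], "fingers": 0},
    {"delta_pos": [0, 0, 0.9], "rot": [0, 0, 0], "fingers": 0},
    {"delta_pos": [0, 0, 0.7], "rot": [0, 0, 0], "fingers": 0},
    {"delta_pos": [0, 0, 0.5], "rot": [0, 0, 0], "fingers": 0},
    {"delta_pos": [0, 0, 0], "rot": [0, 0, 0], "fingers": 1},
    {"delta_pos": [0, 0, 0], "rot": [0, 0, 0], "fingers": 1},
    {"delta_pos": [0, 0, 0], "rot": [0, 0, 0], "fingers": 1},
    {"delta_pos": [0, 0, 0], "rot": [0, 0, 0], "fingers": 1},
    {"delta_pos": [0, 0, 0], "rot": [0, 0, 0], "fingers": 1},
    {"delta_pos": [0, 0, 0], "rot": [0, 0, 0], "fingers": 1},
    {"delta_pos": [0, 0, 0], "rot": [0, 0, 0], "fingers": 1},
    {"delta_pos": [0, 0, 0], "rot": [0, 0, 0], "fingers": 1}
  ],
  "squeeze": 25
}}

```text
clock: 6.0
tcp_pos: [0.5218, -0.1084, 0.145]
orientation: [0.0, -0.196, 0.981, 0.0]
wrist_force: [-2.1, 3.0, 6.3]
finger_gap: 0.0119
```

```bash
python3 - <<'E'
from lev import *
s=env.get_state();print(s["wrist_force"],s["ft_torque"])
plan([.5405,-.1338,.143],142.5)
E
```

```text
[-2.10887275  2.96289043  6.31220222] [0.6258566  0.31555817 0.2630948 ]
now [ 0.5218 -0.1084  0.145 ] phi 112.56 t 6.0 gap 0.011857101985471064 q6 -0.7497643143378725
 shift in start frame [-0.377 -1.533  0.102]  in end frame [ 0.438 -1.517  0.102]  rot [ 0.      0.0001 -0.0832]
```

Request:
{"name": "arm_command", "arguments": {
  "rows": [
    {"delta_pos": [-0.0114, -0.2615, 0], "rot": [0, 0, -0.01389], "fingers": 1},
    {"delta_pos": [-0.0114, -0.2615, 0], "rot": [0, 0, -0.01389], "fingers": 1},
    {"delta_pos": [-0.0114, -0.2615, 0], "rot": [0, 0, -0.01389], "fingers": 1},
    {"delta_pos": [-0.0114, -0.2615, 0], "rot": [0, 0, -0.01389], "fingers": 1},
    {"delta_pos": [-0.0114, -0.2615, 0], "rot": [0, 0, -0.01389], "fingers": 1},
    {"delta_pos": [-0.0114, -0.2615, 0], "rot": [0, 0, -0.01389], "fingers": 1},
    {"delta_pos": [0, 0, 0], "rot": [0, 0, 0], "fingers": 1},
    {"delta_pos": [0, 0, 0], "rot": [0, 0, 0], "fingers": 1},
    {"delta_pos": [0, 0, 0], "rot": [0, 0, 0], "fingers": 1}
  ]
}}

```text
clock: 6.9
tcp_pos: [0.541, -0.1323, 0.1451]
orientation: [0.001, -0.443, 0.896, 0.001]
wrist_force: [-0.8, 5.2, 4.8]
finger_gap: 0.0116
```

```bash
python3 - <<'E'
from lev import *
s=env.get_state();print(s["wrist_force"],s["ft_torque"])
plan([.5405,-.1338,.143],142.5)
E
```

```text
[-0.76085412  5.18990696  4.82921424] [0.98489625 0.13542358 0.33026796]
now [ 0.541  -0.1323  0.1451] phi 142.61 t 6.9 gap 0.011565829248467151 q6 -1.3034058163947257
 shift in start frame [ 0.074 -0.025  0.104]  in end frame [ 0.073 -0.025  0.104]  rot [0.     0.0004 0.0003]
```

Request:
{"name": "arm_command", "arguments": {
  "rows": [
    {"delta_pos": [0, 0, 0], "rot": [0, 0, 0], "fingers": 0},
    {"delta_pos": [0, 0, 0], "rot": [0, 0, 0], "fingers": 0},
    {"delta_pos": [0, 0, 0], "rot": [0, 0, 0], "fingers": 0},
    {"delta_pos": [0, 0, 0], "rot": [0, 0, 0], "fingers": 0},
    {"delta_pos": [0, 0, 0], "rot": [0, 0, 0], "fingers": 0},
    {"delta_pos": [0, 0, 0], "rot": [0, 0, 0], "fingers": 0},
    {"delta_pos": [0, 0, -0.5], "rot": [0, 0, 0], "fingers": 0},
    {"delta_pos": [0, 0, -1], "rot": [0, 0, 0], "fingers": 0},
    {"delta_pos": [0, 0, -1], "rot": [0, 0, 0], "fingers": 0},
    {"delta_pos": [0, 0, -1], "rot": [0, 0, 0], "fingers": 0},
    {"delta_pos": [0, 0, -1], "rot": [0, 0, 0], "fingers": 0},
    {"delta_pos": [0, 0, -0.5], "rot": [0, 0, 0], "fingers": 0},
    {"delta_pos": [0, 0, 0], "rot": [0, 0, 0], "fingers": 0}
  ]
}}

```text
clock: 8.2
tcp_pos: [0.5415, -0.1338, 0.2465]
orientation: [0.001, -0.443, 0.897, -0.001]
wrist_force: [1.2, -0.6, -0.8]
finger_gap: 0.0854
```

```bash
python3 - <<'E'
from lev import *
plan([.551,.112,.25],97.5)
lever("w3")
# tank edge direction in the same wrist view: long edges from the top-plane points
f=np.load("w3.npz");W=cloud(f["d"],f["K"],f["R"],f["t"])
m=((W[...,2]>.112)&(W[...,2]<.126)).astype(np.uint8)
v,u=np.nonzero(m);pts=W[m>0]
# front edge: for bins in tank y, min tank x
for yaw in (7.5,):
    th=np.radians(yaw);y=-np.sin(th)*pts[:,0]+np.cos(th)*pts[:,1];x=np.cos(th)*pts[:,0]+np.sin(th)*pts[:,1]
    yb=np.arange(y.min()+.03,y.max()-.03,.005);e=[];
    for b in yb:
        k=(abs(y-b)<.0025)
        if k.sum()>20:e.append((b,np.percentile(x[k],1)))
    e=np.array(e);s=np.polyfit(e[:,0],e[:,1],1);r=e[:,1]-np.polyval(s,e[:,0]);k=abs(r)<.002;s=np.polyfit(e[k,0],e[k,1],1)
    print("front edge slope deg",np.degrees(np.arctan(s[0])),"=> yaw",yaw-np.degrees(np.arctan(s[0])),k.sum(),"range",e[0],e[-1])
E
```

```text
now [ 0.5415 -0.1338  0.2465] phi 142.53 t 8.2 gap 0.08539479225207984 q6 -1.3030094142010102
 shift in start frame [-10.041   7.099  -0.189]  in end frame [-2.074 12.121 -0.176]  rot [-0.0004  0.0004  0.1251]
[ 309  206   35  150 3262] 0.169467481701723
line [   0.5902911    0.8071904  542.626     -128.59131  ] 53.82233 rmax 0.08504221267888765 dir -128.97166616210805
front edge slope deg -0.3552135473024679 => yaw 7.855213547302468 49 range [-0.19737522  0.46265032] [0.04262478 0.46111862]
```

View pics/w3.png

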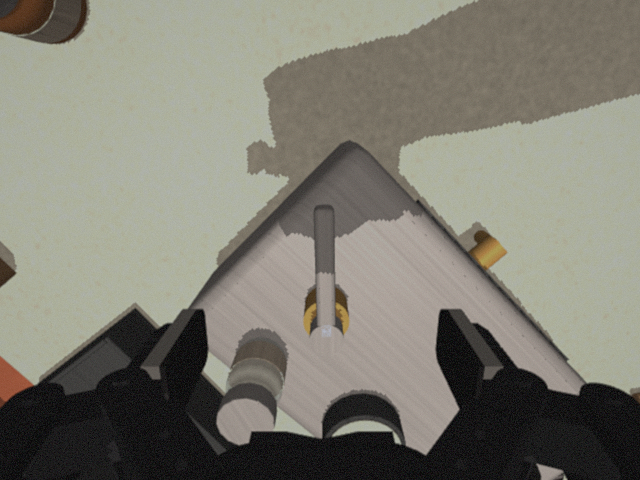

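Lever checked from the wrist view: it now points along the finger line, upright at column 323. The fits give about 45–46° from the tank's front, so it is half open. On to the cap.

Request:
{"name": "arm_command", "arguments": {
  "rows": [
    {"delta_pos": [0, 0, 0], "rot": [0, 0, 0.02085], "fingers": 0},
    {"delta_pos": [0, 0, 0], "rot": [0, 0, 0.02085], "fingers": 0},
    {"delta_pos": [0, 0, 0], "rot": [0, 0, 0.02085], "fingers": 0},
    {"delta_pos": [0, 0, 0], "rot": [0, 0, 0.02085], "fingers": 0},
    {"delta_pos": [0, 0, 0], "rot": [0, 0, 0.02085], "fingers": 0},
    {"delta_pos": [0, 0, 0], "rot": [0, 0, 0.02085], "fingers": 0},
    {"delta_pos": [-0.174, 1, 0], "rot": [0, 0, 0], "fingers": 0},
    {"delta_pos": [-0.2, 1, 0], "rot": [0, 0, 0], "fingers": 0},
    {"delta_pos": [-0.2, 1, 0], "rot": [0, 0, 0], "fingers": 0},
    {"delta_pos": [-0.2, 1, 0], "rot": [0, 0, 0], "fingers": 0},
    {"delta_pos": [-0.2, 1, 0], "rot": [0, 0, 0], "fingers": 0},
    {"delta_pos": [-0.2, 1, 0], "rot": [0, 0, 0], "fingers": 0},
    {"delta_pos": [-0.2, 1, 0], "rot": [0, 0, 0], "fingers": 0},
    {"delta_pos": [-0.2, 1, 0], "rot": [0, 0, 0], "fingers": 0},
    {"delta_pos": [-0.2, 1, 0], "rot": [0, 0, 0], "fingers": 0},
    {"delta_pos": [-0.2, 1, 0], "rot": [0, 0, 0], "fingers": 0},
    {"delta_pos": [-0.1, 1, 0], "rot": [0, 0, 0], "fingers": 0},
    {"delta_pos": [0, 1, 0], "rot": [0, 0, 0], "fingers": 0},
    {"delta_pos": [0, 0.12, 0], "rot": [0, 0, 0], "fingers": 0},
    {"delta_pos": [0, 0, 0], "rot": [0, 0, 0], "fingers": 0}
  ]
}}

```text
clock: 10.25
tcp_pos: [0.5495, 0.1126, 0.2434]
orientation: [-0.001, -0.066, 0.998, -0.0]
wrist_force: [-0.6, 0.0, -0.2]
finger_gap: 0.0854
```

```bash
python3 - <<'E'
from lev import *
s=env.get_state();print("tau",s["wrist_force"],s["ft_torque"])
plan([.551,.112,.149],97.5)
c=env.get_calibration("wrist");p,d=env.read_camera("wrist");cv2.imwrite("pics/w4.png",p)
np.savez("w4.npz",p=p,d=d,K=c["mtx"],R=c["R"],t=c["t"])
W=cloud(d,c["mtx"],c["R"],c["t"])
m=(W[...,2]>.166)&(W[...,2]<.18)&(np.hypot(W[...,0]-.551,W[...,1]-.112)<.04)
q=W[m];print(len(q),np.median(q[:,2]),cv2.minEnclosingCircle(q[:,:2].astype(np.float32)*1000),q.mean(0))
E
```

```text
tau [-0.61161063  0.01847125 -0.24559359] [-0.00543892 -0.02721308  0.00062618]
now [0.5495 0.1126 0.2434] phi 97.56 t 10.25 gap 0.08537461240078746 q6 -0.07291275029158716
 shift in start frame [-0.079 -0.038  4.721]  in end frame [-0.07  -0.039  4.721]  rot [-0.     -0.0003  0.0002]
3633 0.17077190757441996 ((549.1494140625, 113.93500518798828), 20.383329391479492) [0.54801536 0.11405544 0.17087015]
```

View pics/w4.png

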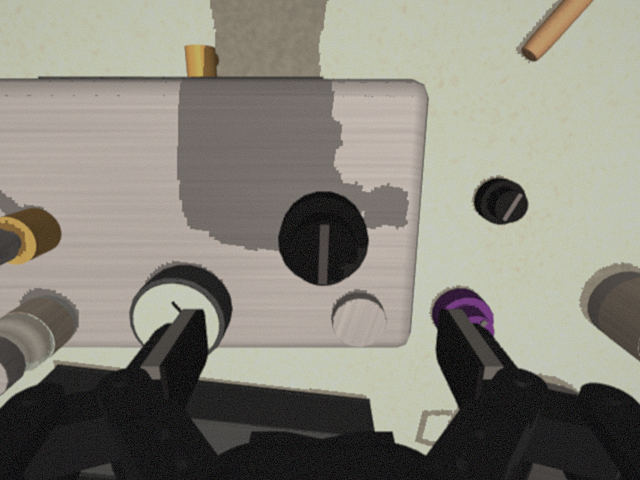

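The wrist view shows the large black cap at (323,239), with its rib upright at column 323, centred between the fingers. The small black decoy is at (501,201) and the purple one at (465,308). I descend so the pads close on the knob only.

Request:
{"name": "arm_command", "arguments": {
  "rows": [
    {"delta_pos": [0, 0, 0.9], "rot": [0, 0, 0], "fingers": 0},
    {"delta_pos": [0, 0, 0.9], "rot": [0, 0, 0], "fingers": 0},
    {"delta_pos": [0, 0, 0.9], "rot": [0, 0, 0], "fingers": 0},
    {"delta_pos": [0, 0, 0.9], "rot": [0, 0, 0], "fingers": 0},
    {"delta_pos": [0, 0, 0.7], "rot": [0, 0, 0], "fingers": 0},
    {"delta_pos": [0, 0, 0.4], "rot": [0, 0, 0], "fingers": 0},
    {"delta_pos": [0, 0, 0], "rot": [0, 0, 0], "fingers": 1},
    {"delta_pos": [0, 0, 0], "rot": [0, 0, 0], "fingers": 1},
    {"delta_pos": [0, 0, 0], "rot": [0, 0, 0], "fingers": 1},
    {"delta_pos": [0, 0, 0], "rot": [0, 0, 0], "fingers": 1},
    {"delta_pos": [0, 0, 0], "rot": [0, 0, 0], "fingers": 1},
    {"delta_pos": [0, 0, 0], "rot": [0, 0, 0], "fingers": 1}
  ],
  "squeeze": 30
}}

```text
clock: 11.5
tcp_pos: [0.5509, 0.1123, 0.1517]
orientation: [0.001, -0.065, 0.998, -0.0]
wrist_force: [0.1, -0.1, 6.5]
finger_gap: 0.0389
```

```bash
python3 - <<'E'
from lev import *
s=env.get_state();print("F",s["wrist_force"],s["ft_torque"])
plan([.551,.112,.149],97.5)
E
```

```text
F [ 0.12773222 -0.13682217  6.46057097] [-0.09300597  0.01406865 -0.00168082]
now [0.5509 0.1123 0.1517] phi 97.5 t 11.5 gap 0.03890296436683744 q6 -0.07243353738841808
 shift in start frame [-0.002 -0.016  0.133]  in end frame [-0.002 -0.017  0.133]  rot [-0.0001  0.0004 -0.    ]
```

Request:
{"name": "arm_command", "arguments": {
  "rows": [
    {"delta_pos": [0, 0, -0.08], "rot": [0, 0, 0], "fingers": 1},
    {"delta_pos": [0, 0, 0], "rot": [0, 0, -0.014], "fingers": 1},
    {"delta_pos": [0, 0, 0], "rot": [0, 0, -0.014], "fingers": 1}
  ]
}}

```text
clock: 11.8
tcp_pos: [0.5496, 0.1123, 0.1517]
orientation: [-0.001, -0.155, 0.988, 0.0]
wrist_force: [0.7, -0.5, 0.6]
finger_gap: 0.0389
```

```bash
python3 - <<'E'
from lev import *
s=env.get_state();print("F",s["wrist_force"],s["ft_torque"]);plan([.551,.112,.149],97.5)
E
```

```text
F [ 0.74594691 -0.46232649  0.56020922] [-0.06760871 -0.00791528 -0.00324689]
now [0.5496 0.1123 0.1517] phi 107.78 t 11.8 gap 0.03893455058708768 q6 -0.2518329731012417
 shift in start frame [-0.06  -0.037  0.134]  in end frame [-0.066 -0.026  0.134]  rot [ 0.     -0.0002  0.0286]
```

Request:
{"name": "arm_command", "arguments": {
  "rows": [
    {"delta_pos": [0, 0, 0], "rot": [0, 0, -0.014], "fingers": 1},
    {"delta_pos": [0, 0, 0], "rot": [0, 0, -0.014], "fingers": 1},
    {"delta_pos": [0, 0, 0], "rot": [0, 0, 0], "fingers": 1}
  ]
}}

```text
clock: 12.1
tcp_pos: [0.5497, 0.1124, 0.1517]
orientation: [-0.0, -0.239, 0.971, 0.0]
wrist_force: [0.8, 0.9, 0.5]
finger_gap: 0.0389
```

```bash
python3 - <<'E'
from lev import *
s=env.get_state();print("F",s["wrist_force"],s["ft_torque"]);plan([.551,.112,.149],97.5)
E
```

```text
F [0.83239529 0.88593856 0.49597613] [0.01294043 0.03434256 0.01947986]
now [0.5497 0.1124 0.1517] phi 117.67 t 12.1 gap 0.03890820926754695 q6 -0.42449160558359456
 shift in start frame [-0.048 -0.047  0.136]  in end frame [-0.061 -0.027  0.136]  rot [ 0.0001 -0.0001  0.056 ]
```

Turned 20° counter-clockwise with almost no torque (0.02 N·m), past where a stop would be. That is the loosening way, so I go on to about 98°.

Request:
{"name": "arm_command", "arguments": {
  "rows": [
    {"delta_pos": [0, 0, 0], "rot": [0, 0, -0.0217], "fingers": 1},
    {"delta_pos": [0, 0, 0], "rot": [0, 0, -0.0217], "fingers": 1},
    {"delta_pos": [0, 0, 0], "rot": [0, 0, -0.0217], "fingers": 1},
    {"delta_pos": [0, 0, 0], "rot": [0, 0, -0.0217], "fingers": 1},
    {"delta_pos": [0, 0, 0], "rot": [0, 0, -0.0217], "fingers": 1},
    {"delta_pos": [0, 0, 0], "rot": [0, 0, -0.0217], "fingers": 1},
    {"delta_pos": [0, 0, 0], "rot": [0, 0, -0.0217], "fingers": 1},
    {"delta_pos": [0, 0, 0], "rot": [0, 0, -0.0217], "fingers": 1},
    {"delta_pos": [0, 0, 0], "rot": [0, 0, -0.0217], "fingers": 1},
    {"delta_pos": [0, 0, 0], "rot": [0, 0, -0.0217], "fingers": 1},
    {"delta_pos": [0, 0, 0], "rot": [0, 0, 0], "fingers": 1},
    {"delta_pos": [0, 0, -0.2], "rot": [0, 0, 0], "fingers": 1},
    {"delta_pos": [0, 0, -0.2], "rot": [0, 0, 0], "fingers": 1},
    {"delta_pos": [0, 0, 0], "rot": [0, 0, 0], "fingers": 1}
  ]
}}

```text
clock: 13.5
tcp_pos: [0.5504, 0.1125, 0.1609]
orientation: [-0.0, 0.797, -0.604, 0.0]
wrist_force: [-0.6, 1.0, -0.5]
finger_gap: 0.0387
```

```bash
python3 - <<'E'
from lev import *
s=env.get_state();print("F",s["wrist_force"],s["ft_torque"]);plan([.551,.112,.149],97.5)
E
```

```text
F [-0.64790175  0.96059967 -0.52940226] [ 0.16829002  0.03723594 -0.00551259]
now [0.5504 0.1125 0.1609] phi -164.32 t 13.5 gap 0.03867938169847859 q6 -1.7859952091523237
 shift in start frame [ 0.032 -0.023  0.593]  in end frame [-0.028 -0.029  0.593]  rot [-1.000e-04  1.000e-04  2.727e-01]
```

It lifts freely (pull about 0.5 N, roughly the cap's weight). I raise it so the underside is about 68 mm above the rim.

Request:
{"name": "arm_command", "arguments": {
  "rows": [
    {"delta_pos": [0, 0, -0.3], "rot": [0, 0, 0], "fingers": 1},
    {"delta_pos": [0, 0, -0.4], "rot": [0, 0, 0], "fingers": 1},
    {"delta_pos": [0, 0, -0.5], "rot": [0, 0, 0], "fingers": 1},
    {"delta_pos": [0, 0, -0.5], "rot": [0, 0, 0], "fingers": 1},
    {"delta_pos": [0, 0, -0.5], "rot": [0, 0, 0], "fingers": 1},
    {"delta_pos": [0, 0, -0.5], "rot": [0, 0, 0], "fingers": 1},
    {"delta_pos": [0, 0, -0.5], "rot": [0, 0, 0], "fingers": 1},
    {"delta_pos": [0, 0, -0.4], "rot": [0, 0, 0], "fingers": 1},
    {"delta_pos": [0, 0, -0.2], "rot": [0, 0, 0], "fingers": 1},
    {"delta_pos": [0, 0, 0], "rot": [0, 0, 0], "fingers": 1},
    {"delta_pos": [0, 0, 0], "rot": [0, 0, 0], "fingers": 1},
    {"delta_pos": [0, 0, 0], "rot": [0, 0, 0], "fingers": 1}
  ]
}}

```text
clock: 14.7
tcp_pos: [0.5498, 0.1123, 0.2355]
orientation: [0.0, 0.797, -0.603, -0.0]
wrist_force: [-0.6, -0.2, -1.1]
finger_gap: 0.0387
```

```bash
python3 - <<'E'
from lev import *
s=env.get_state();print("F",s["wrist_force"],s["ft_torque"],s["orientation"]);plan([.551,.112,.149],97.5)
for n in("scene","top"):
    p,d=env.read_camera(n);c=env.get_calibration(n);np.savez(n+"1.npz",p=p,d=d,K=c["mtx"],R=c["R"],t=c["t"])
    if n=="scene": a=cv2.resize(p[190:350,220:420],None,fx=3,fy=3,interpolation=cv2.INTER_CUBIC)
    else: b=cv2.resize(p[160:270,235:395],None,fx=3,fy=3,interpolation=cv2.INTER_CUBIC)
cv2.imwrite("pics/fin_scene.png",a);cv2.imwrite("pics/fin_top.png",b)
f=np.load("scene1.npz");W=cloud(f["d"],f["K"],f["R"],f["t"])
m=(f["p"].max(-1)<75)&(np.hypot(W[...,0]-.551,W[...,1]-.112)<.05)&(W[...,2]>.19)
q=W[m];print("dark pts z pct",np.percentile(q[:,2],[0,1,5,50,99]).round(3));lo=q[q[:,2]<.225];print("low xy range",lo.min(0).round(3),lo.max(0).round(3))
E
```

```text
F [-0.55979943 -0.22117235 -1.05918556] [-0.02280302  0.00647097 -0.05848722] [ 2.90196324e-04  7.97463402e-01 -6.03367104e-01 -4.19308435e-04]
now [0.5498 0.1123 0.2355] phi -164.22 t 14.7 gap 0.03868759491228519 q6 -1.7877365115242458
 shift in start frame [ 0.034 -0.059  4.326]  in end frame [-0.059 -0.024  4.326]  rot [ 2.00e-04 -1.00e-04  2.73e-01]
dark pts z pct [0.208 0.212 0.225 0.4   0.562]
low xy range [0.553 0.086 0.208] [0.583 0.139 0.225]
```

View pics/fin_scene.png

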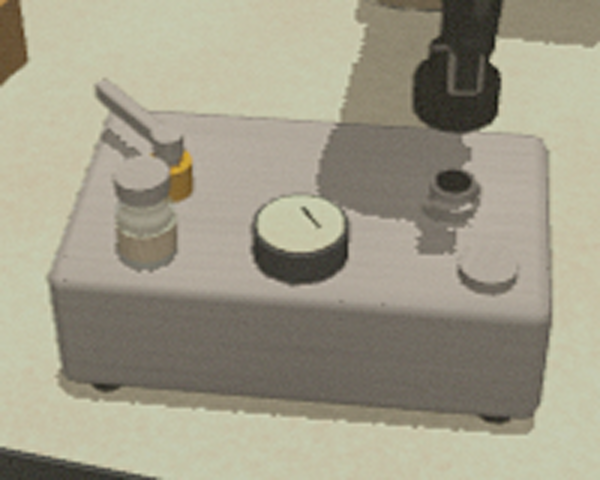

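View pics/fin_top.png

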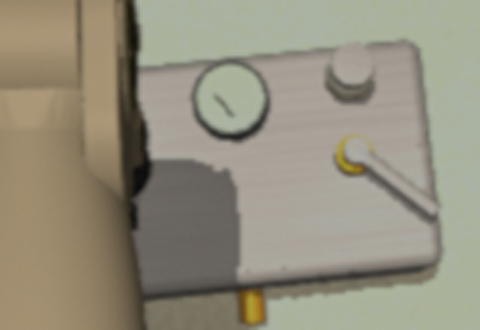

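The views show the cap off and level, hanging above the bare neck (crop 455,180), with the lever half open and the jar, lid and dial undisturbed. One last lever fit before handing in.

```bash
python3 - <<'E'
from h import *
from workcell import env
f=np.load("top1.npz");W=cloud(f["d"],f["K"],f["R"],f["t"]);ax=np.array([.577,-.0861])
r=np.hypot(W[...,0]-ax[0],W[...,1]-ax[1]);q=W[(W[...,2]>.16)&(W[...,2]<.18)&(r<.08)&(r>.03)&(W[...,0]<.6)][:,:2]
v=cv2.fitLine(q.astype(np.float32)*1000,cv2.DIST_L2,0,1,1).ravel();a=np.degrees(np.arctan2(v[1],v[0]))%180-7.5
b=np.degrees(np.arctan2(*(q.mean(0)-ax)[::-1]))%360-187.5
print(len(q),a,b)
if abs(a-45)<3 and abs(b-45)<4: print(env.hand_in())
E
```

```text
106 47.163265 44.520976060681846
the job is handed in; nothing more can be done
None
```

The job is done and handed in at about 15 s on the robot's clock. The vent lever is half open, and the gripper still holds the filler cap, lifted off.

- **Vent lever:** I turned it from about 15° to about 45° while the cap was still screwed on, then let go. The checks disagree by up to about 2°: 45° from the grip pose and about 44.5° from the lever's direction off the valve axis. Line fits to the bar gave about 46° in the wrist view and 47° in the top view. The wrist fit also read about 1.4° high before the turn.
- **Cap thread:** it is right-handed. Counter-clockwise it turned 20° with about 0.02 N·m and no stop. I turned it on to about 98°, and it lifted off without resistance.
- **Final pose:** the cap is level and still, centred over the neck to within about 2 mm. Its underside is about 64 mm above the rim, and the force at the wrist is only about the cap's weight.
- **Other things:** the spice jar, tin lid and dial look unmoved in the last pictures. I did not re-check the things on the table, but the arm stayed well above them.

One pair of move calls was refused because each row needed all its keys. Nothing moved, and it cost one wasted picture. I viewed nine pictures in all.

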